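Load a clay tile under the spring clip of a carving jig

TASK

Clamp the red clay tile in the carving jig: with one fingertip press the clip's red bar down and hold it down so that the steel toe lifts, and meanwhile with the other fingertip push the tile along its channel under the toe until it is fully home against the metal stop. Then let the bar go, so that the toe comes down on the tile and holds it, and move clear. The tile is only pushed, never picked up or tipped, and the things standing around are left where they are.

Things in the scene. Friction and masses are not known exactly. Their poses are not given: they have to be found in the camera images.
- jig: plywood carving jig fixed to the table, 210 mm along its x (-115 to +95), 205 mm along its y (-106.5 to +98.5), board 12 mm thick. Origin on the table surface (board's underside), on the middle line of the tile channel. +x is the push direction (roughly away from the robot), +y the side with the clip's red bar, z up.
- channel (a point): middle of the channel floor: at jig x 0, y 0, 20 mm above the table; axes as the jig. A flat grey bed from jig x -101 to +74, open at the -x end. The channel is 64 mm wide (y -32 to +32); its side rails, 13 mm wide, from x -62 to +70, rise 8 mm above the bed.
- stop (a point): middle of the face of the aluminium stop that closes the channel, at jig x = +70, on the bed (z = 20); the stop's top is 34 mm above the table.
- tile: terracotta-red tile 60 x 60 x 12 mm, about 90 g, lying flat on the bed in the channel, short of the toe, with 2 mm play on each side. Origin at the centre of its underside; x along the channel. Fully home, its front edge touches the stop and its origin is at jig x = +40; it starts at jig x between -20 and +5.
- clip (a joint): spring clip, a rocker on an 8 mm steel barrel along jig x, at jig y 41, z 34; angle in rad. 0 at rest: toe 5 mm above the bed, so the tile is blocked. Grows as the red bar is pressed down, to a firm end stop at 0.35; from 0.22 the tile passes freely. Pressing the middle of the bar fully down takes about 6 N down (friction drags the tip sideways too); let go, the toe bears on the tile with about 1.3 N at about 0.15.
- toe (a point): underside of the clip's steel toe, 16 mm wide (jig x 44 to 60), over the channel near its middle (jig y about -5); 5 mm above the bed at rest, about 20 mm with the bar fully down. Moves with the clip.
- press_bar (a point): middle of the top face of the clip's red bar: a plate along the jig's x, 110 mm long (jig x -90 to +20), 34 mm wide (jig y about 47 to 81). At rest it slopes up to its outer edge, 38 mm above the table; pressed to its end stop it is level, top 24 mm above the table: 4 mm above the bed, 8 mm below the tile's top, so a second, equally low fingertip meets the tile's rear edge.
- shaper: bystander: modelling tool with dark wooden handle and brass blade, 145 mm long, 20 mm wide, lying along x on the base board at the jig's -y side; origin at the underside
- stamp: bystander: small turned wooden stamp, 58 mm tall, 28 mm wide, standing on the base board at the jig's -y side near the stop end; origin at the centre of its foot
- cup: bystander: terracotta cup, 75 mm tall, 72 mm wide, on the table beyond the stop; origin at the centre of its foot
- bowl: bystander: blue bowl, 50 mm tall, 120 mm wide, on the table; origin at the centre of its foot
- jar: bystander: amber glass jar with white cap, 85 mm tall, 68 mm wide, on the table; origin at the centre of its foot
- spare: bystander: white spare tile 60 x 60 x 12 mm lying on the table far from the jig; origin at the centre of its underside
Things that resemble listed ones, but are neither listed nor needed, are in the scene too. Of the things that look like the tile, the middle-sized one is meant.

How it is judged:
By the outcome, as a careful person would: the job done as asked, in the order asked, and still so for the second after the job is handed in, with the robot touching nothing.
It also fails if it takes over 38 s, if anything falls off the work surface, if the arm or the gripper's body presses on something with over 40 N, if the wrist force passes 120 N, or if a joint passes its speed limit or range.

ROBOT

A 6-joint arm with a two-finger parallel gripper is mounted at the origin on the work surface. World frame = base frame: x ahead of the robot, y to its left, z up, the work surface at z = 0. Lengths are in m, angles in rad, forces in N, time in s.
With the tool pointing down it reaches from about 0.225 to 0.875 m from the base axis. Payload 3.4 kg.
Tool frame: the origin (TCP) lies midway between the tips of the shut fingers; the grasp point (between the pads) lies 19 mm behind it (manip.grip_point_offset is the distance from the TCP to the grasp point, in m); z points along the fingers, y is the line along which they close (so a half turn about z gives the same grasp; the last joint's range is limited). The gripper opens to 85 mm and grips with 20 to 120 N. Pads are 22 mm wide; open, the fingers measure 114 mm over their backs; the gripper's body (76 mm by 85 mm) begins 54 mm behind the grasp point. The pads swing forward as they close: fully open they stand 13 mm farther back than shut.
Start: joints at [-1.378, 0.276, 1.505, -0, 1.361, -0.121], TCP at [0.177, -0.547, 0.195] pointing down, gripper open.
Joint ranges: [-2.89, 2.89], [-0.75, 2.08], [0.22, 2.7], [-1.18, 4.32], [0.11, 2.71], [-2.7, 2.7]. Speed limits (rad/s): [2.57, 2.57, 3.14, 3.14, 3.14, 3.14].

INTERFACE

Orientations are given as a unit quaternion [w, x, y, z].
In Python, from rig import manip gives the robot as it stands.
- The arm moves only by the shell command python3 -m handwheel 'ROWS' [FORCE]. ROWS is JSON, a list of rows, each an object with "translation": the shift along the tool's x, y, z in m, a list of three; "angular": the turn, a rotation vector about the tool's x, y, z in degrees, a list of three; "hand": the closure, from 0 (fully open) to 1 (shut). A call has 1 to 10 rows; each row shifts and turns the commanded pose from where the row before left it, along the tool's axes as they then stand; what a row does not reach is not made up. A row lasts 1/12 s, in which the tool goes at most 41.7 mm and 7.16 degrees, less where a joint would pass 70% of its speed; a pose out of reach is approached as far as the arm can. A call with a gripper value outside its range is refused whole. The fingers move at their own pace and stop on an object; FORCE is the grip in N (left out, the last holds). Time passes only in rows, so rows that do not move let the fingers close. It gives the time, the measured TCP pose, the force, the opening and the grip force at its end, in the units of the state.
- manip.get_state(): the state, without advancing time (a new reading comes with each control period).
- manip.get_image(name): name is "scene" or "top" or "wrist"; returns the picture (420x560x3 uint8, red, green, blue); there is no depth.
- manip.camera_info(name): a dict with "camera_matrix" (3x3 intrinsics, pixels), "eye" and "orientation" of the camera in the world; the wrist camera has in their place "tool_from_camera" (4x4, takes a point from camera to tool coordinates, whose origin is the TCP and whose axes are the flange's). Camera axes: x right, y down, z forward; pixel columns grow to the right and rows downward; lengths in m; the calibration is good to about 2 mm. The wrist camera is an equidistant fisheye: a pixel r from the principal point sees the ray r / f radians off the axis. A picture is of the moment at which its call begins: read the wrist's pose just before it. camera_info takes no time and is no camera call.
- manip.sign_off(): hands the job in; it is judged then, once.
The state is a dict: "clock": time; "qpos": joint angles; "qd": joint speeds; "effort": joint torques, N m; "position": TCP position; "ee_rot": TCP orientation; "contact_force": force on the tool from outside, world axes, zero at the start; "moment": the same for the moment, N m; "width": finger opening in m; "gripper_force": force on a finger pad.
Only numpy, scipy, OpenCV 4.12 (cv2) and the standard library are available. Lean on these libraries where they do the work, as an engineer would, in place of code of your own. Each camera call takes 0.05 s, during which the arm holds its last target. There are 200 camera calls.

## Working session

There is one attempt and no reset: what is moved stays moved. The work goes in short steps, Python scripts to look and compute and a shell command to move; the robot and the scene stay as the last step left them, time stands still between calls to the robot, and variables do not carry over. Pictures are saved under pics/ and viewed, at most 10 in all, crops included, and the job is handed in when it is done.

```bash
mkdir -p pics
python3 - <<'E'
from rig import manip
import cv2
for n in("scene","top"):
    cv2.imwrite(f"pics/{n}0.png",manip.get_image(n)[:,:,::-1]); print(n,manip.camera_info(n))
print(manip.camera_info("wrist")); print(manip.get_state())
E
```

```text
scene {'camera_matrix': array([[384.70662088,   0.        , 283.54161217],
       [  0.        , 384.70662088, 213.53664485],
       [  0.        ,   0.        ,   1.        ]]), 'eye': array([1.21689822, 0.60993801, 0.81265851]), 'orientation': array([-0.17109816,  0.35993258,  0.83152548, -0.38696166])}
top {'camera_matrix': array([[421.12249033,   0.        , 275.25621309],
       [  0.        , 421.12249033, 211.99036902],
       [  0.        ,   0.        ,   1.        ]]), 'eye': array([ 0.34756962, -0.0095622 ,  1.08918468]), 'orientation': array([-0.08249622,  0.74447575, -0.65859795,  0.07210382])}
{'camera_matrix': array([[325.1922621 ,   0.        , 278.75602947],
       [  0.        , 325.1922621 , 212.86178873],
       [  0.        ,   0.        ,   1.        ]]), 'tool_from_camera': array([[-1.23525417e-03, -9.44507137e-01, -3.28488574e-01,
         8.49155745e-02],
       [ 9.99998562e-01, -7.84883598e-04, -1.50362682e-03,
         6.76005777e-05],
       [ 1.16236097e-03, -3.28489959e-01,  9.44506747e-01,
        -1.79086759e-01],
       [ 0.00000000e+00,  0.00000000e+00,  0.00000000e+00,
         1.00000000e+00]])}
{'clock': 0.1, 'qpos': array([-1.37801061e+00,  2.76536384e-01,  1.50600292e+00,  1.27975380e-06,
        1.36072468e+00, -1.20993794e-01]), 'qd': array([ 0.00094902, -0.00038851, -0.00249827, -0.00335204,  0.00149492,
       -0.00046551]), 'effort': array([ 1.49904925e-03, -4.17700267e+01, -2.46405512e+01, -1.14572022e-04,
        5.87714254e-03,  9.00231271e-06]), 'position': array([ 0.17737202, -0.54639352,  0.19372508]), 'ee_rot': array([-8.35151755e-04,  9.87717702e-01,  1.56246737e-01, -2.93653573e-05]), 'contact_force': array([-0.14970235,  0.07515104, -0.39028365]), 'moment': array([0.00039083, 0.03644822, 0.04430439]), 'gripper_force': 0.0, 'width': 0.0856508342031186}
```

View pics/top0.png

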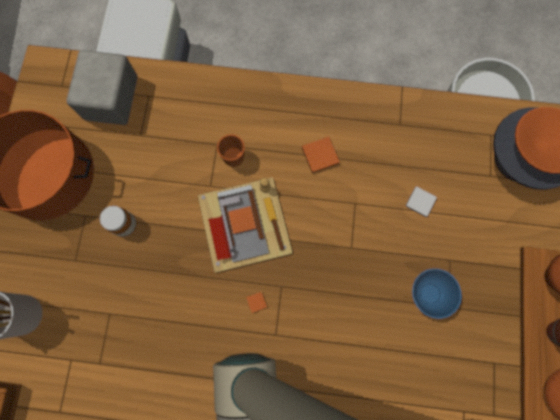

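View pics/scene0.png

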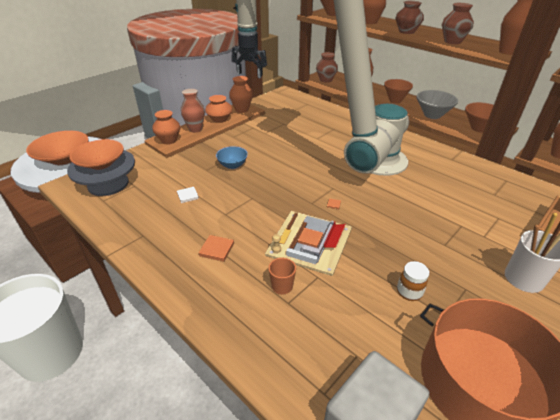

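Three tile-like things show in the top view: a large one at (321,155), a middle-sized one in the jig channel at (243,219), and a small one at (257,301). The one in the jig fits, being middle-sized and lying in the channel. I'll confirm it in an enlarged crop.

Run:
```python
import cv2
a=cv2.imread("pics/top0.png")[165:285,185:305]
cv2.imwrite("pics/c1.png",cv2.resize(a,(600,600),interpolation=cv2.INTER_CUBIC))
```

```text
(no output)
```

View pics/c1.png

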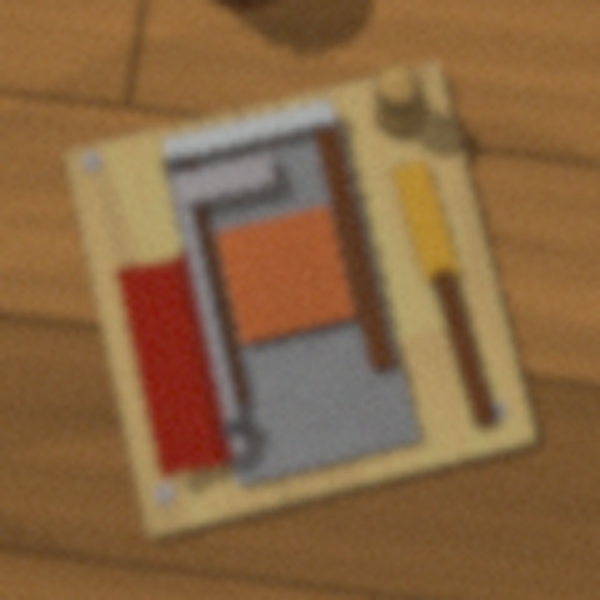

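The crop confirms the middle tile lies flat in the jig channel, at about (287,275) in the crop. The board corners are at about (68,152), (440,62), (540,440) and (148,538). Next I'll fit the jig pose.

```bash
cat > h.py <<'E'
import numpy as np,cv2
from scipy.spatial.transform import Rotation as R
from scipy.optimize import least_squares
from rig import manip
def rot(q): return R.from_quat(np.roll(q,-1)).as_matrix()
def ray_top(px,z,n="top"):
    c=manip.camera_info(n); d=rot(c["orientation"])@np.linalg.solve(c["camera_matrix"],[*px,1]); e=c["eye"]
    return e+d*(z-e[2])/d[2]
def ray_wrist(px,z,s):
    c=manip.camera_info("wrist"); K=c["camera_matrix"]; f=K[0,0]
    u=np.array([px[0]-K[0,2],px[1]-K[1,2]]); r=np.hypot(*u); th=r/f
    d=np.r_[u/r*np.sin(th),np.cos(th)]; T=c["tool_from_camera"]; M=rot(s["ee_rot"])
    d=M@T[:3,:3]@d; e=s["position"]+M@T[:3,3]
    return e+d*(z-e[2])/d[2]
def fit(W,J):  # planar pose: W = p + Rz(a) J
    W,J=np.array(W)[:,:2],np.array(J)[:,:2]
    g=lambda v:(v[:2]+J@np.array([[np.cos(v[2]),np.sin(v[2])],[-np.sin(v[2]),np.cos(v[2])]])-W).ravel()
    s=least_squares(g,[.3,0,0]); return s.x,np.round(1000*g(s.x).reshape(-1,2),1)
def tojig(p,v): 
    d=np.array(p[:2])-v[:2]; c,s=np.cos(v[2]),np.sin(v[2]); return np.array([c*d[0]+s*d[1],-s*d[0]+c*d[1]])
CORN=[(.095,.0985),(.095,-.1065),(-.115,-.1065),(-.115,.0985)]
E
python3 - <<'E'
from h import *
cv=lambda u,v:(185+(u+.5)/5-.5,165+(v+.5)/5-.5)
v,r=fit([ray_top(cv(*p),.012) for p in[(68,152),(440,62),(540,440),(148,538)]],CORN)
print(v,np.degrees(v[2]),r)
for p in[(217,228),(330,207),(357,320),(243,342)]: print(tojig(ray_top(cv(*p),.032),v))
c,s=np.cos(v[2]),np.sin(v[2])
print("target at jig(-.085,.03):",v[:2]+[c*-.085-s*.03,s*-.085+c*.03])
st=manip.get_state();M=rot(st["ee_rot"]);print(M)
E
```

```text
[0.55390959 0.10457424 0.36672703] 21.011911075023626 [[ 0.4  1.5]
 [ 0.6 -0.7]
 [-0.7 -0.1]
 [-0.3 -0.7]]
[0.02976281 0.02862531]
[ 0.02648742 -0.03039255]
[-0.03450414 -0.03015758]
[-0.03151748  0.02876724]
target at jig(-.085,.03): [0.46380473 0.10210164]
[[ 9.51173913e-01  3.08655287e-01 -3.18988839e-04]
 [ 3.08655385e-01 -9.51172519e-01  1.64061186e-03]
 [ 2.02970106e-04 -1.65896483e-03 -9.99998603e-01]]
```

Jig pose: (0.554, 0.105), yaw 21.0°. The tile centre is at jig x ≈ −2 mm. I'll move to a viewing pose behind the tile and set the finger spacing on the way.

```bash
python3 -m handwheel '[{"translation":[0.0263,-0.0294,0],"angular":[0,0,0],"hand":0.41},{"translation":[0.0263,-0.0294,0],"angular":[0,0,0],"hand":0.41},{"translation":[0.0263,-0.0294,0],"angular":[0,0,0],"hand":0.41},{"translation":[0.0263,-0.0294,0],"angular":[0,0,0],"hand":0.41},{"translation":[0.0263,-0.0294,0],"angular":[0,0,0],"hand":0.41},{"translation":[0.0263,-0.0294,0],"angular":[0,0,0],"hand":0.41},{"translation":[0.0263,-0.0294,0],"angular":[0,0,0],"hand":0.41},{"translation":[0.0263,-0.0294,0],"angular":[0,0,0],"hand":0.41},{"translation":[0.0263,-0.0294,0],"angular":[0,0,0],"hand":0.41}]' >/dev/null
python3 -m handwheel '[{"translation":[0.0263,-0.0294,0],"angular":[0,0,0],"hand":0.41},{"translation":[0.0263,-0.0294,0],"angular":[0,0,0],"hand":0.41},{"translation":[0.0263,-0.0294,0],"angular":[0,0,0],"hand":0.41},{"translation":[0.0263,-0.0294,0],"angular":[0,0,0],"hand":0.41},{"translation":[0.0263,-0.0294,0],"angular":[0,0,0],"hand":0.41},{"translation":[0.0263,-0.0294,0],"angular":[0,0,0],"hand":0.41},{"translation":[0.0263,-0.0294,0],"angular":[0,0,0],"hand":0.41},{"translation":[0.0263,-0.0294,0],"angular":[0,0,0],"hand":0.41},{"translation":[0.0263,-0.0294,0],"angular":[0,0,0],"hand":0.41},{"translation":[0,0,0.03],"angular":[0,0,-3],"hand":0.41}]'
python3 -m handwheel '[{"translation":[0,0,0.03],"angular":[0,0,0],"hand":0.41},{"translation":[0,0,0],"angular":[0,0,0],"hand":0.41},{"translation":[0,0,0],"angular":[0,0,0],"hand":0.41}]'
python3 - <<'E'
from h import *
import pickle
s=manip.get_state(); im=manip.get_image("wrist")[:,:,::-1]
pickle.dump(s,open("s1.pkl","wb")); cv2.imwrite("pics/w1.png",im); print(s["position"],s["ee_rot"],s["width"],s["clock"],s["contact_force"])
cv2.imwrite("pics/w1b.png",cv2.resize(im,(800,600),interpolation=cv2.INTER_CUBIC))
E
```

```text
clock: 1.68
position: [0.4719, 0.1094, 0.1687]
ee_rot: [-0.001, 0.983, 0.185, 0.008]
contact_force: [2.5, -0.0, 0.1]
width: 0.0503
gripper_force: 0.0
clock: 1.93
position: [0.4627, 0.1025, 0.1332]
ee_rot: [-0.0, 0.983, 0.182, -0.002]
contact_force: [0.8, -0.1, 0.4]
width: 0.0502
gripper_force: 0.0
[0.46271202 0.10254765 0.13323695] [-1.72059277e-04  9.83259449e-01  1.82195922e-01 -2.33936695e-03] 0.050209480063640656 1.9333 [ 0.83387229 -0.07869611  0.39402212]
```

View pics/w1b.png

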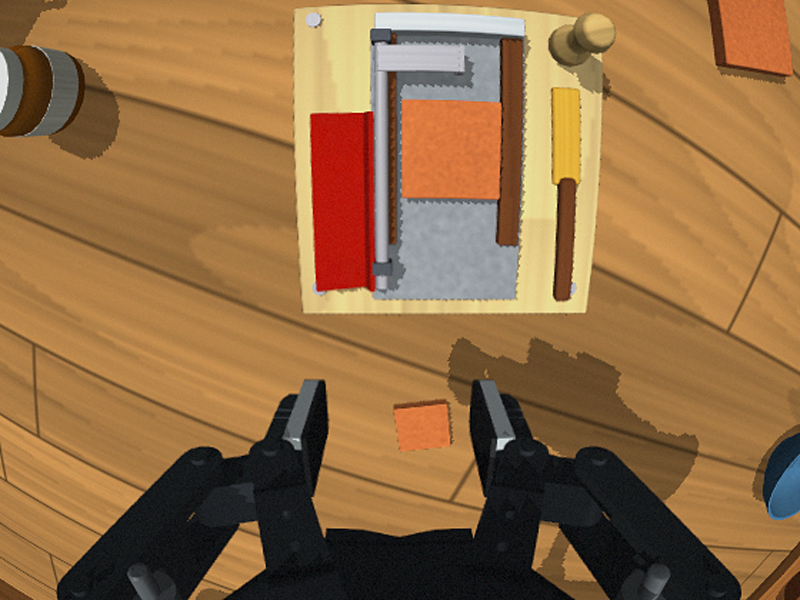

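The wrist view shows the board corners at (295,9), (608,17), (587,313) and (303,313). The tile top has corners (403,101), (501,102), (499,199) and (402,198). The fingertips are at about (314,380) and (484,380), each about 8 mm thick.

Run:
```python
from h import *
import pickle
s=pickle.load(open("s1.pkl","rb")); k=.7
W=lambda p,z:ray_wrist((p[0]*k,p[1]*k),z,s)
v,r=fit([W(p,.012) for p in[(295,9),(608,17),(587,313),(303,313)]],CORN)
print(v,np.degrees(v[2]),r); pickle.dump(v,open("jig.pkl","wb"))
print("tile",[np.round(tojig(W(p,.032),v)*1e3,1) for p in[(403,101),(501,102),(499,199),(402,198)]])
print("stop top near edge",[np.round(tojig(W(p,.034),v)*1e3,1) for p in[(376,32),(524,38)]])
print("bed rear", [np.round(tojig(W(p,.020),v)*1e3,1) for p in[(518,299),(375,299)]])
print("bar L",[np.round(tojig(W(p,z),v)*1e3,1) for p,z in[((311,113),.038),((316,291),.038),((374,291),.03),((373,112),.03)]])
M=rot(s["ee_rot"]);print("yaw tool",np.degrees(np.arctan2(M[1,0],M[0,0])),"TCP jig",tojig(s["position"],v), "tool z",M[:,2])
c=manip.camera_info("wrist")["tool_from_camera"]
for zt in(-.02,-.01,0):   # tip pixel at given depth in tool frame
  print(zt,[np.round((M.T@(W(p,s["position"][2]-zt)-s["position"]))*1e3,1) for p in[(303,380),(326,380),(472,380),(494,380)]])
```

```text
[0.55635696 0.104045   0.36568367] 20.952130702385347 [[ 2.4  0.7]
 [-2.8  1.4]
 [ 0.4 -1.3]
 [ 0.  -0.8]]
tile [array([25.3, 29.7]), array([ 26.6, -28.7]), array([-33. , -28.9]), array([-33.4,  30.3])]
stop top near edge [array([67.8, 45.4]), array([ 67.7, -42.4])]
bed rear [array([-101.6,  -48.7]), array([-101.7,   48. ])]
bar L [array([18.9, 83.2]), array([-90.2,  84. ]), array([-92.9,  48. ]), array([18.8, 47.5])]
yaw tool 20.99559766456344 TCP jig [-0.08798853  0.03208795] tool z [-4.66310631e-03 -5.14088413e-04 -9.99988996e-01]
-0.02 [array([ -2.1, -37.8, -19.9]), array([ -1.9, -28.5, -20. ]), array([ -1.9,  28.7, -20. ]), array([ -2.1,  37.5, -20. ])]
-0.01 [array([ -7.6, -40.1,  -9.9]), array([ -7.3, -30.3,  -9.9]), array([ -7.4,  30.5, -10. ]), array([ -7.6,  39.9, -10. ])]
0 [array([-13. , -42.5,   0.1]), array([-12.8, -32.1,   0.1]), array([-12.8,  32.3,   0. ]), array([-13. ,  42.2,   0. ])]
```

The wrist view's fingertip edge sits oddly against the nominal tip location, so I'll check the tips in the scene camera before pressing.

Run:
```python
from h import *
s=manip.get_state(); c=manip.camera_info("scene");M=rot(s["ee_rot"])
def pr(t):
    q=rot(c["orientation"]).T@(s["position"]+M@np.array(t)-c["eye"]); q=c["camera_matrix"]@q; return q[:2]/q[2]
im=manip.get_image("scene")[:,:,::-1]
o=pr([0,0,0]); x0,y0=int(o[0])-55,int(o[1])-65; k=7
a=cv2.resize(np.ascontiguousarray(im[y0:y0+85,x0:x0+110]),None,fx=k,fy=k,interpolation=cv2.INTER_CUBIC)
for y in(-25,25):
  for z in(-40,-20,-5):
    p=(pr([.011,y/1e3,z/1e3])-[x0,y0]+.5)*k; cv2.circle(a,tuple(int(i) for i in p),3,(0,255,0),1); print(y,z,p.round())
cv2.imwrite("pics/s1.png",a)
```

```text
-25 -40 [455. 413.]
-25 -20 [451. 453.]
-25 -5 [447. 482.]
25 -40 [337. 386.]
25 -20 [333. 425.]
25 -5 [331. 454.]
```

View pics/s1.png

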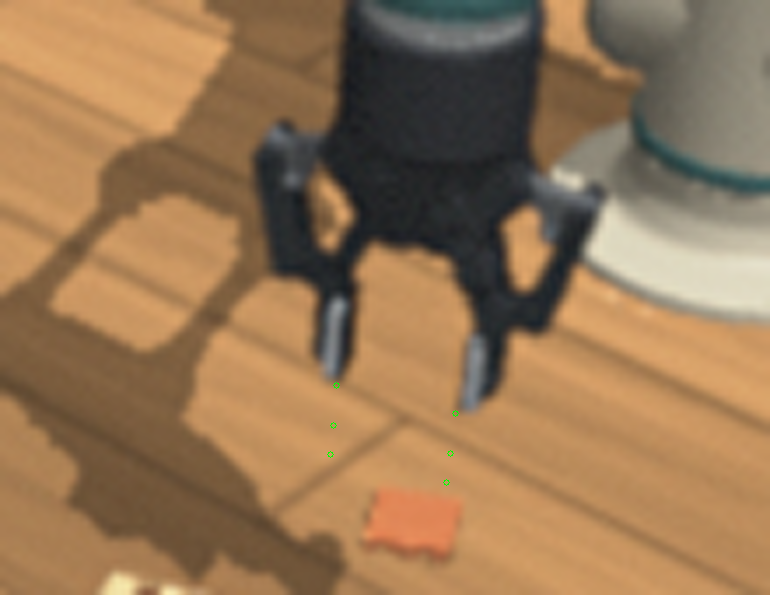

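Both cameras agree that the real tips sit about 42 mm behind the reported TCP, at z_tool ≈ −42 mm and x ≈ ±11 mm. I'll descend with force checks: forward 28 mm first, then down to just above the bar.

```bash
python3 -m handwheel '[{"translation":[0.028,0,0],"angular":[0,0,0],"hand":0.37},{"translation":[0,0,0.03],"angular":[0,0,0],"hand":0.37},{"translation":[0,0,0.03],"angular":[0,0,0],"hand":0.37},{"translation":[0,0,0.025],"angular":[0,0,0],"hand":0.37},{"translation":[0,0,0.015],"angular":[0,0,0],"hand":0.37},{"translation":[0,0,0],"angular":[0,0,0],"hand":0.37},{"translation":[0,0,0],"angular":[0,0,0],"hand":0.37},{"translation":[0,0,0],"angular":[0,0,0],"hand":0.37}]'
python3 - <<'E'
from h import *
import pickle
s=manip.get_state();v=pickle.load(open("jig.pkl","rb"));print(tojig(s["position"],v),s["position"],s["contact_force"])
im=manip.get_image("wrist")[:,:,::-1]
cv2.imwrite("pics/w2.png",cv2.resize(im,(800,600),interpolation=cv2.INTER_CUBIC))
pickle.dump(s,open("s2.pkl","wb"))
E
```

```text
clock: 2.7
position: [0.4927, 0.1123, 0.0365]
ee_rot: [0.0, 0.983, 0.182, 0.002]
contact_force: [-0.0, 0.9, -1.1]
width: 0.0538
gripper_force: 0.0
[-0.05649874  0.03050042] [0.49268737 0.11232546 0.03652848] [-0.03602126  0.86160971 -1.05577709]
```

View pics/w2.png

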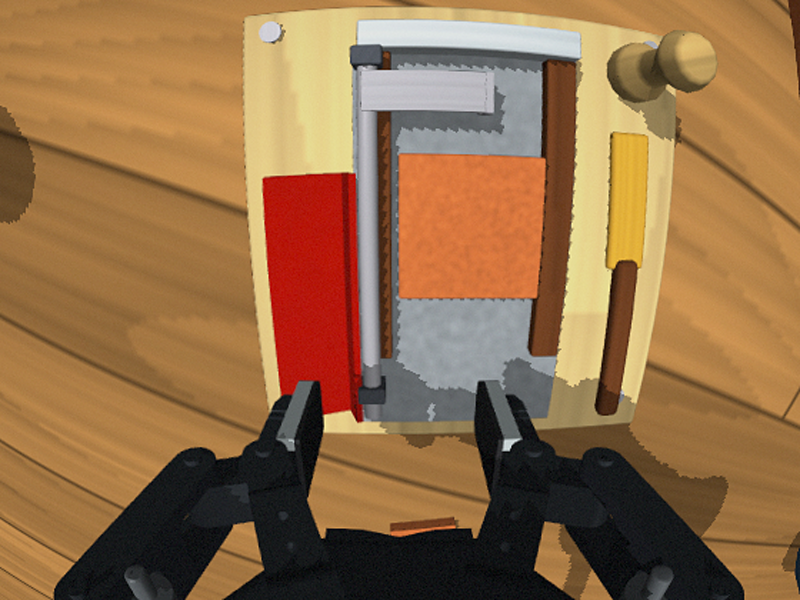

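The fingers straddle the rail and barrel: the left tip at (310,380) is over the red bar, the right tip at (487,380) is behind the tile, whose rear edge is at row 298. Descending further.

```bash
python3 -m handwheel '[{"translation":[-0.002,-0.002,0.015],"angular":[0,0,0],"hand":0.37},{"translation":[0,0,0.013],"angular":[0,0,0],"hand":0.37},{"translation":[0,0,0],"angular":[0,0,0],"hand":0.37},{"translation":[0,0,0],"angular":[0,0,0],"hand":0.37}]'
python3 -m handwheel '[{"translation":[0,0,0.004],"angular":[0,0,0],"hand":0.37},{"translation":[0,0,0.004],"angular":[0,0,0],"hand":0.37},{"translation":[0,0,0],"angular":[0,0,0],"hand":0.37}]'
python3 -m handwheel '[{"translation":[0,0,0.004],"angular":[0,0,0],"hand":0.37},{"translation":[0,0,0],"angular":[0,0,0],"hand":0.37}]'
```

```text
clock: 3.08
position: [0.4886, 0.1137, 0.0074]
ee_rot: [0.0, 0.983, 0.182, 0.001]
contact_force: [0.0, -0.0, -0.0]
width: 0.0535
gripper_force: 0.0
clock: 3.33
position: [0.4881, 0.1137, -0.0015]
ee_rot: [0.0, 0.983, 0.182, 0.0]
contact_force: [0.2, 0.5, 0.0]
width: 0.0543
gripper_force: 0.0
clock: 3.5
position: [0.4878, 0.1137, -0.0059]
ee_rot: [0.0, 0.983, 0.182, -0.0]
contact_force: [0.5, -0.3, 0.5]
width: 0.0538
gripper_force: 0.0
```

```bash
for i in 1 ; do python3 -m handwheel '[{"translation":[0,0,0.003],"angular":[0,0,0],"hand":0.37},{"translation":[0,0,0],"angular":[0,0,0],"hand":0.37}]'
python3 -m handwheel '[{"translation":[0,0,0.003],"angular":[0,0,0],"hand":0.37},{"translation":[0,0,0],"angular":[0,0,0],"hand":0.37}]'
python3 -m handwheel '[{"translation":[0,0,0.002],"angular":[0,0,0],"hand":0.37},{"translation":[0,0,0],"angular":[0,0,0],"hand":0.37}]'; done | grep -E 'pos|force'
```

```text
position: [0.4883, 0.1137, -0.0088]
contact_force: [1.1, 1.0, 1.0]
gripper_force: 0.6
position: [0.4884, 0.1134, -0.0116]
contact_force: [0.3, -1.2, 2.1]
gripper_force: 1.4
position: [0.4886, 0.1132, -0.0134]
contact_force: [0.4, -2.9, 4.0]
gripper_force: 2.1
```

```bash
(python3 -m handwheel '[{"translation":[0,0,0.002],"angular":[0,0,0],"hand":0.37},{"translation":[0,0,0],"angular":[0,0,0],"hand":0.37}]'
python3 -m handwheel '[{"translation":[0,0,0.002],"angular":[0,0,0],"hand":0.37},{"translation":[0,0,0],"angular":[0,0,0],"hand":0.37}]'
python3 -m handwheel '[{"translation":[0,0,0.001],"angular":[0,0,0],"hand":0.37},{"translation":[0,0,0],"angular":[0,0,0],"hand":0.37}]') | grep -E 'pos|force|width'
```

```text
position: [0.4888, 0.1129, -0.0153]
contact_force: [1.6, -4.7, 5.4]
width: 0.0536
gripper_force: 2.9
position: [0.489, 0.1127, -0.0167]
contact_force: [0.6, -5.4, 9.9]
width: 0.0539
gripper_force: 4.4
position: [0.4891, 0.1127, -0.0169]
contact_force: [-0.6, -6.0, 15.4]
width: 0.054
gripper_force: 7.5
```

Force is climbing sharply with no more travel, so the bar is at its end stop. I'll ease off slightly and look.

```bash
python3 -m handwheel '[{"translation":[0,0,-0.0005],"angular":[0,0,0],"hand":0.37},{"translation":[0,0,0],"angular":[0,0,0],"hand":0.37}]'
python3 - <<'E'
from h import *
import pickle
s=manip.get_state();v=pickle.load(open("jig.pkl","rb"));print(tojig(s["position"],v),s["contact_force"])
im=manip.get_image("wrist")[:,:,::-1]
cv2.imwrite("pics/w3.png",cv2.resize(im,(800,600),interpolation=cv2.INTER_CUBIC))
E
```

```text
clock: 4.67
position: [0.4891, 0.1127, -0.0168]
ee_rot: [0.001, 0.983, 0.183, 0.001]
contact_force: [0.2, -6.0, 11.0]
width: 0.0537
gripper_force: 5.7
[-0.05972668  0.03210064] [ 0.18465618 -6.04936522 10.97317219]
```

View pics/w3.png

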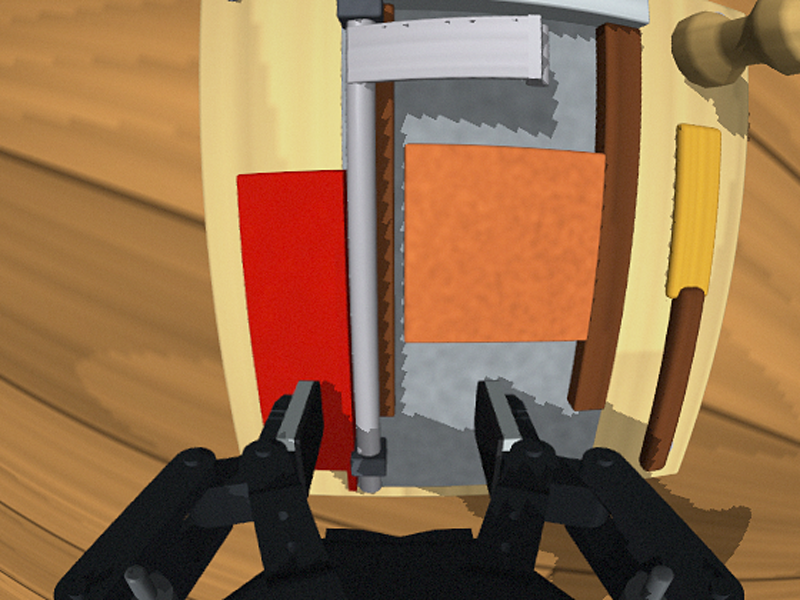

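The toe is lifted at (445,48) and the bar is level. The tile's rear edge is at row 342, just ahead of the right fingertip at (490,380). Pushing about 48 mm of the expected 59 mm first.

```bash
(python3 -m handwheel '[{"translation":[0.003,0,0],"angular":[0,0,0],"hand":0.37},{"translation":[0.003,0,0],"angular":[0,0,0],"hand":0.37},{"translation":[0.003,0,0],"angular":[0,0,0],"hand":0.37},{"translation":[0.003,0,0],"angular":[0,0,0],"hand":0.37},{"translation":[0.003,0,0],"angular":[0,0,0],"hand":0.37},{"translation":[0.003,0,0],"angular":[0,0,0],"hand":0.37},{"translation":[0.003,0,0],"angular":[0,0,0],"hand":0.37},{"translation":[0.003,0,0],"angular":[0,0,0],"hand":0.37}]'
python3 -m handwheel '[{"translation":[0.003,0,0],"angular":[0,0,0],"hand":0.37},{"translation":[0.003,0,0],"angular":[0,0,0],"hand":0.37},{"translation":[0.003,0,0],"angular":[0,0,0],"hand":0.37},{"translation":[0.003,0,0],"angular":[0,0,0],"hand":0.37}]') | grep -E 'pos|force|rot'
python3 - <<'E'
from h import *
import pickle
s=manip.get_state();v=pickle.load(open("jig.pkl","rb"));print(tojig(s["position"],v))
E
```

```text
position: [0.5015, 0.1203, -0.0174]
ee_rot: [0.0, 0.983, 0.183, -0.008]
contact_force: [-10.8, -6.1, 23.4]
gripper_force: 12.8
position: [0.5114, 0.1248, -0.0174]
ee_rot: [0.0, 0.983, 0.183, -0.009]
contact_force: [-17.4, -8.1, 27.1]
gripper_force: 12.9
[-0.0345352   0.03547146]
```

Vertical force grew to 27 N and drags, so I'll ease up a little before continuing.

```bash
(python3 -m handwheel '[{"translation":[0,0,-0.001],"angular":[0,0,0],"hand":0.37},{"translation":[0,0,0],"angular":[0,0,0],"hand":0.37}]'
python3 -m handwheel '[{"translation":[0,0,-0.001],"angular":[0,0,0],"hand":0.37},{"translation":[0,0,0],"angular":[0,0,0],"hand":0.37}]') | grep -E 'pos|force|rot'
python3 - <<'E'
from h import *
import pickle
s=manip.get_state();v=pickle.load(open("jig.pkl","rb"));print(tojig(s["position"],v))
E
```

```text
position: [0.5161, 0.1262, -0.0169]
ee_rot: [-0.001, 0.983, 0.182, -0.005]
contact_force: [-7.5, -2.9, 12.6]
gripper_force: 6.4
position: [0.5187, 0.1268, -0.0163]
ee_rot: [-0.001, 0.983, 0.182, -0.002]
contact_force: [-3.5, -0.7, 4.1]
gripper_force: 2.4
[-0.02705443  0.0347015 ]
```

```bash
(python3 -m handwheel '[{"translation":[0.002,0,0],"angular":[0,0,0],"hand":0.37},{"translation":[0.002,0,0],"angular":[0,0,0],"hand":0.37},{"translation":[0.002,0,0],"angular":[0,0,0],"hand":0.37},{"translation":[0.002,0,0],"angular":[0,0,0],"hand":0.37},{"translation":[0,0,0],"angular":[0,0,0],"hand":0.37}]'
python3 -m handwheel '[{"translation":[0.002,0,0],"angular":[0,0,0],"hand":0.37},{"translation":[0.002,0,0],"angular":[0,0,0],"hand":0.37},{"translation":[0.002,0,0],"angular":[0,0,0],"hand":0.37},{"translation":[0,0,0],"angular":[0,0,0],"hand":0.37}]') | grep -E 'pos|force|rot'
python3 - <<'E'
from h import *
import pickle
s=manip.get_state();v=pickle.load(open("jig.pkl","rb"));print(tojig(s["position"],v))
im=manip.get_image("wrist")[:,:,::-1]
cv2.imwrite("pics/w4.png",cv2.resize(im,(800,600),interpolation=cv2.INTER_CUBIC))
E
```

```text
position: [0.5296, 0.1298, -0.0162]
ee_rot: [-0.0, 0.983, 0.182, 0.0]
contact_force: [-2.8, 0.2, 4.1]
gripper_force: 1.9
position: [0.5355, 0.1318, -0.016]
ee_rot: [-0.0, 0.983, 0.182, 0.001]
contact_force: [-2.9, -0.4, 3.2]
gripper_force: 2.0
[-0.00954594  0.03338981]
```

View pics/w4.png

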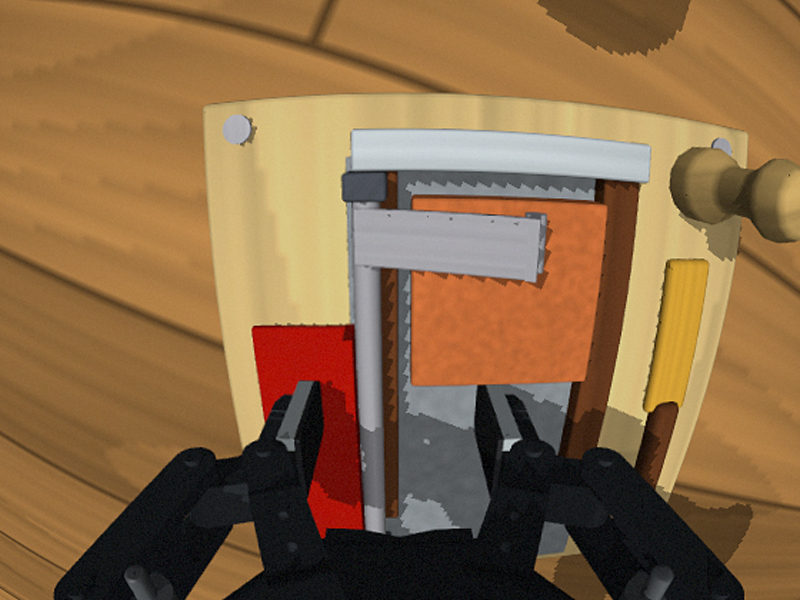

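The tile has passed under the lifted toe. Its front edge is at row 198, and about 8 mm remains to the stop. Pushing home until the force jumps.

```bash
(python3 -m handwheel '[{"translation":[0.002,0,0.0003],"angular":[0,0,0],"hand":0.37},{"translation":[0.002,0,0],"angular":[0,0,0],"hand":0.37},{"translation":[0.002,0,0],"angular":[0,0,0],"hand":0.37},{"translation":[0,0,0],"angular":[0,0,0],"hand":0.37}]'
python3 -m handwheel '[{"translation":[0.0015,0,0],"angular":[0,0,0],"hand":0.37},{"translation":[0,0,0],"angular":[0,0,0],"hand":0.37}]' 
python3 -m handwheel '[{"translation":[0.0015,0,0],"angular":[0,0,0],"hand":0.37},{"translation":[0,0,0],"angular":[0,0,0],"hand":0.37}]' 
python3 -m handwheel '[{"translation":[0.0015,0,0],"angular":[0,0,0],"hand":0.37},{"translation":[0,0,0],"angular":[0,0,0],"hand":0.37}]' 
) | grep -E 'pos|force|rot'
python3 - <<'E'
from h import *
import pickle
s=manip.get_state();v=pickle.load(open("jig.pkl","rb"));print(tojig(s["position"],v))
E
```

```text
position: [0.5408, 0.1337, -0.0162]
ee_rot: [0.0, 0.983, 0.182, 0.0]
contact_force: [-2.5, -0.2, 4.5]
gripper_force: 2.2
position: [0.5418, 0.1342, -0.0162]
ee_rot: [0.0, 0.983, 0.182, 0.0]
contact_force: [-2.7, -2.2, 4.5]
gripper_force: 2.4
position: [0.5428, 0.1346, -0.0163]
ee_rot: [0.0, 0.983, 0.182, -0.0]
contact_force: [-3.7, -1.8, 5.3]
gripper_force: 3.7
position: [0.5427, 0.1346, -0.0164]
ee_rot: [0.0, 0.983, 0.182, -0.002]
contact_force: [-7.0, -2.9, 8.2]
gripper_force: 4.8
[-0.00186874  0.03338374]
```

```bash
python3 -m handwheel '[{"translation":[0.0015,0,-0.0003],"angular":[0,0,0],"hand":0.37},{"translation":[0,0,0],"angular":[0,0,0],"hand":0.37}]' | grep -E 'pos|force'
python3 - <<'E'
from h import *
im=manip.get_image("wrist")[:,:,::-1]
cv2.imwrite("pics/w5.png",cv2.resize(im[60:300,200:500],(750,600),interpolation=cv2.INTER_CUBIC))
E
```

```text
position: [0.5426, 0.1345, -0.0164]
contact_force: [-8.3, -5.0, 8.4]
gripper_force: 5.8
```

View pics/w5.png

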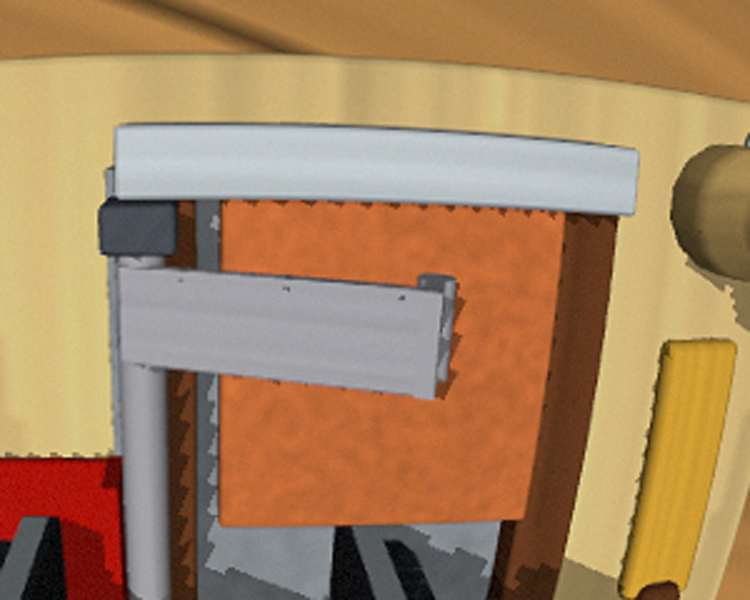

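The tile is flush against the stop along its whole front edge. I'll first back the pusher off a little with the bar still held, so that lifting doesn't drag the tile, then release the bar slowly.

```bash
(python3 -m handwheel '[{"translation":[-0.002,0,0],"angular":[0,0,0],"hand":0.37},{"translation":[-0.002,0,0],"angular":[0,0,0],"hand":0.37},{"translation":[-0.002,0,0],"angular":[0,0,0],"hand":0.37},{"translation":[-0.002,0,0],"angular":[0,0,0],"hand":0.37},{"translation":[0,0,0],"angular":[0,0,0],"hand":0.37},{"translation":[0,0,0],"angular":[0,0,0],"hand":0.37}]'
python3 -m handwheel '[{"translation":[0,0,-0.002],"angular":[0,0,0],"hand":0.37},{"translation":[0,0,-0.002],"angular":[0,0,0],"hand":0.37},{"translation":[0,0,-0.002],"angular":[0,0,0],"hand":0.37},{"translation":[0,0,-0.002],"angular":[0,0,0],"hand":0.37},{"translation":[0,0,-0.002],"angular":[0,0,0],"hand":0.37},{"translation":[0,0,-0.003],"angular":[0,0,0],"hand":0.37},{"translation":[0,0,-0.004],"angular":[0,0,0],"hand":0.37},{"translation":[0,0,-0.006],"angular":[0,0,0],"hand":0.37},{"translation":[0,0,0],"angular":[0,0,0],"hand":0.37}]') | grep -E 'pos|force'
```

```text
position: [0.5409, 0.1334, -0.0153]
contact_force: [2.6, 2.0, 4.2]
gripper_force: 1.8
position: [0.5392, 0.1331, 0.0082]
contact_force: [0.5, -0.8, -0.1]
gripper_force: 0.0
```

Clear of contact. Retreating upward, then a final look.

```bash
python3 -m handwheel '[{"translation":[0,0,-0.015],"angular":[0,0,0],"hand":0.37},{"translation":[0,0,-0.025],"angular":[0,0,0],"hand":0.37},{"translation":[0,0,-0.025],"angular":[0,0,0],"hand":0.37},{"translation":[0,0,-0.025],"angular":[0,0,0],"hand":0.37},{"translation":[-0.01,0,-0.01],"angular":[0,0,0],"hand":0.37},{"translation":[0,0,0],"angular":[0,0,0],"hand":0.37},{"translation":[0,0,0],"angular":[0,0,0],"hand":0.37},{"translation":[0,0,0],"angular":[0,0,0],"hand":0.37},{"translation":[0,0,0],"angular":[0,0,0],"hand":0.37},{"translation":[0,0,0],"angular":[0,0,0],"hand":0.37}]'
python3 - <<'E'
from h import *
im=manip.get_image("wrist")[:,:,::-1]
cv2.imwrite("pics/w6.png",cv2.resize(im[40:300,180:500],(738,600),interpolation=cv2.INTER_CUBIC))
E
```

```text
clock: 9.98
position: [0.5282, 0.1293, 0.1055]
ee_rot: [-0.0, 0.983, 0.182, -0.001]
contact_force: [0.2, -1.0, 0.2]
width: 0.054
gripper_force: 0.0
```

View pics/w6.png

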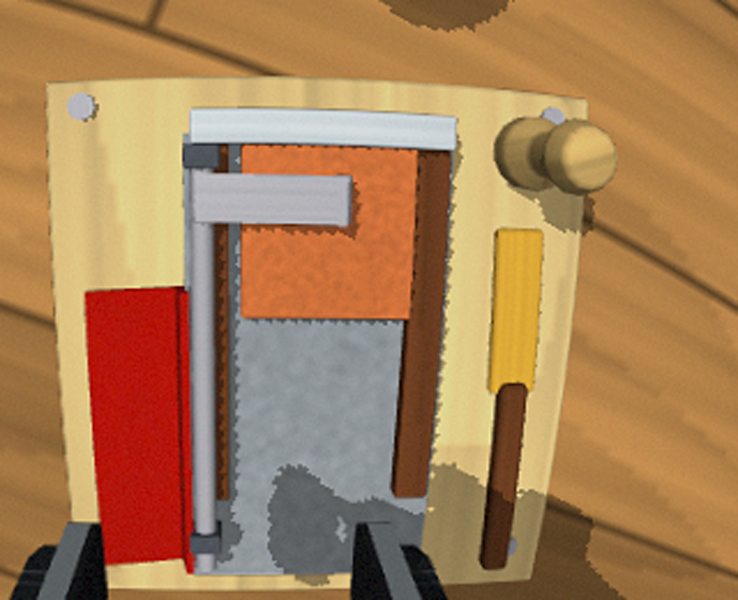

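The tile's front edge (row 147) lies against the stop, the toe at (275,200) rests on it, and the bar has come back up. The shaper and the stamp are where they were.

```bash
python3 -c "from rig import manip; print(manip.sign_off())"
```

```text
the job is handed in; nothing more can be done
None
```

The tile is fully home against the stop and held by the toe, the bar is released, the arm is clear, and the job was handed in at about 10 s.

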